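# Hold the hood's dust gate half open

### The arm

A 6-joint arm with a two-finger parallel gripper is mounted at the origin on the work surface. World frame = base frame: x ahead of the robot, y to its left, z up, the work surface at z = 0. Lengths are in m, angles in rad, forces in N, time in s.
With the tool pointing down it reaches from about 0.325 to 0.775 m from the base axis. Payload 9.3 kg.
Tool frame: the origin (TCP) lies between the finger pads; the fingertips stand arm.tip_extent ahead of it and the grasp point (between the pads) lies 6 mm ahead of it (arm.tip_extent is the distance from the TCP to the fingertips, in m); z points along the fingers, y is the line along which they close (so a half turn about z gives the same grasp; the last joint's range is limited). The gripper opens to 85 mm and grips with 20 to 120 N. Pads are 22 mm wide; open, the fingers measure 114 mm over their backs; the gripper's body (76 mm by 85 mm) begins 54 mm behind the grasp point. The pads swing forward as they close: fully open they stand 13 mm farther back than shut.
Start: joints at [-1.488, 0.259, 0.021, 1.334, 0, 1.418], TCP at [0.128, -0.535, 0.256] pointing down, gripper open.
Joint ranges: [-3.04, 3.04], [-0.91, 1.82], [-1.04, 1.36], [-1.92, 1.95], [-1.52, 1.45], [-3.14, 3.14]. Speed limits (rad/s): [2.22, 2.22, 2.79, 3.14, 3.14, 3.14].

### API

Orientations are given as a unit quaternion [w, x, y, z].
In Python, from cell import observe, viewer, arm gives the robot as it stands.
- The arm moves only by the shell command python3 -m creep 'ROWS' [FORCE]. ROWS is JSON, a list of rows, each an object of numbers: "jaw": the finger opening in cm, from 0 to 8.54; "x", "y", "z": the shift along the tool's x, y, z in cm; "ax", "ay", "az": the turn, a rotation vector about the tool's x, y, z in rad. A call has 1 to 5 rows; each row is the pose to reach, as a shift and turn from the pose commanded when the call began, along the tool's axes at that moment; what a row does not reach only later rows make up. A row lasts 1/12 s, in which the tool goes at most 41.7 mm and 7.16 degrees, less where a joint would pass 70% of its speed; a pose out of reach is approached as far as the arm can. A call with a gripper value outside its range is refused whole. The fingers move at their own pace and stop on an object; FORCE is the grip in N (left out, the last holds). Time passes only in rows, so rows that repeat a pose let the fingers close. It gives the time, the measured TCP pose, the force, the opening and the grip force at its end, in the units of the state.
- observe(): the state, without advancing time (a new reading comes with each control period).
- viewer.capture(name): name is "scene" or "top" or "wrist"; returns the picture (480x640x3 uint8, red, green, blue); there is no depth.
- viewer.camera_params(name): a dict with "camera_matrix" (3x3 intrinsics, pixels), "R" (3x3) and "t" (3): a world point X has camera coordinates R X + t. Camera axes: x right, y down, z forward; pixel columns grow to the right and rows downward; lengths in m; the calibration is good to about 2 mm. A picture is of the moment at which its call begins: read the wrist's pose just before it. camera_params takes no time and is no camera call; for the wrist camera it gives the pose at the moment of the call.
- arm.sign_off(): hands the job in; it is judged then, once.
The state is a dict: "time": time; "joint_positions": joint angles; "dq": joint speeds; "joint_torque": joint torques, N m; "eef_pos": TCP position; "tcp_rot": TCP orientation; "force": force on the tool from outside, world axes, zero at the start; "ft_torque": the same for the moment, N m; "opening": opening from 0.0 (shut) to 1.0 (fully open); "grasp_force": force on a finger pad.
Only numpy, scipy, OpenCV 4.12 (cv2) and the standard library are available. Lean on these libraries where they do the work, as an engineer would, in place of code of your own. Each camera call takes 0.05 s, during which the arm holds its last target. There are 200 camera calls.

### The job

The potter across the bench is about to sand the dry clay elephant: take the handle of the sprung gate on the one extraction hood that the elephant stands in front of and slide the gate up to half of its travel, without running it wide open on the way, because full draught is too much for dry clay. Leave the other two gates shut, and do not move the elephant or disturb anything else on the bench. Keep hold and finish like that, with the gripper itself holding the gate steady at half against its springs: it snaps shut if let go.

Things in the scene. Friction and masses are not known exactly. Their poses are not given: they have to be found in the camera images.
- extractor: fixed bench dust extractor: three equal branches 200 mm apart in a row, each a grey cone hood (mouth 156 mm across, facing away from the robot), an upright slide gate in a 120 mm square frame (top 155 mm up), and a spigot to a duct (top 147 mm up) on the robot's side. Origin on the table under the middle gate; x points out of the hoods, y along the row to the left branch; turned up to 15 degrees
- elephant_mid (a point): dry clay elephant, 175 mm long from tail to trunk, 70 mm wide, 105 mm high, standing on the table close in front of one of the three hood mouths. The point is in its middle, 55 mm above the table; the animal's x axis points to its trunk, whose tip is 110 mm from it
- mouth_left (a point): centre of the mouth of the left (+y end of the row) hood, 95 mm above the table, 99 mm out (extractor's x) from its gate. Whatever stands before this hood has its middle 90 to 120 mm further out and within 25 mm sideways; the next hood is 200 mm away. Axes as the extractor's
- grip_left (a point): centre of the black handle grip on the left (+y end of the row) gate: a bar 18 mm thick along the extractor's x, 60 mm long along its y, 28 mm high; 214 mm above the table when shut, rises with the gate. Under it a steel stem (8 x 30 mm), then a crosshead (160 mm along y, 12 mm thick), its top 39 mm below this point. Free all round and above. Axes as the extractor's
- gate_left (a joint): left (+y end of the row) slide gate, rise in m: 0 shut, 0.080 fully up, half travel 0.040 (the black line across the steel blade is then level with the frame's top edge). Slides straight up; springs pull it shut when let go. Pull needed, weight included: about 5.8 N at the seat, 11.8 N at half, 17.8 N at the top, within 1 N
- mouth_middle (a point): centre of the mouth of the middle hood, 95 mm above the table, 99 mm out (extractor's x) from its gate. Whatever stands before this hood has its middle 90 to 120 mm further out and within 25 mm sideways; the next hood is 200 mm away. Axes as the extractor's
- grip_middle (a point): centre of the black handle grip on the middle gate: a bar 18 mm thick along the extractor's x, 60 mm long along its y, 28 mm high; 214 mm above the table when shut, rises with the gate. Under it a steel stem (8 x 30 mm), then a crosshead (160 mm along y, 12 mm thick), its top 39 mm below this point. Free all round and above. Axes as the extractor's
- gate_middle (a joint): middle slide gate, rise in m: 0 shut, 0.080 fully up, half travel 0.040 (the black line across the steel blade is then level with the frame's top edge). Slides straight up; springs pull it shut when let go. Pull needed, weight included: about 5.8 N at the seat, 11.8 N at half, 17.8 N at the top, within 1 N
- mouth_right (a point): centre of the mouth of the right (-y end of the row) hood, 95 mm above the table, 99 mm out (extractor's x) from its gate. Whatever stands before this hood has its middle 90 to 120 mm further out and within 25 mm sideways; the next hood is 200 mm away. Axes as the extractor's
- grip_right (a point): centre of the black handle grip on the right (-y end of the row) gate: a bar 18 mm thick along the extractor's x, 60 mm long along its y, 28 mm high; 214 mm above the table when shut, rises with the gate. Under it a steel stem (8 x 30 mm), then a crosshead (160 mm along y, 12 mm thick), its top 39 mm below this point. Free all round and above. Axes as the extractor's
- gate_right (a joint): right (-y end of the row) slide gate, rise in m: 0 shut, 0.080 fully up, half travel 0.040 (the black line across the steel blade is then level with the frame's top edge). Slides straight up; springs pull it shut when let go. Pull needed, weight included: about 5.8 N at the seat, 11.8 N at half, 17.8 N at the top, within 1 N
- bowl: unglazed bowl, 110 mm across, 55 mm high; not part of the job, leave it where it stands. Origin at the centre of its underside
- vase: unglazed vase, 80 mm across, 120 mm high; not part of the job, leave it where it stands. Origin at the centre of its underside
- rolling_pin: wooden rolling pin, 290 mm long, 50 mm thick, lying on the table; not part of the job, leave it where it stands. Origin at the centre of its underside
- beaker: white plastic beaker, 72 mm across, 75 mm high; not part of the job, leave it where it stands. Origin at the centre of its underside
- brush: brush, 200 mm long, lying on the table; not part of the job, leave it where it stands. Origin at its underside, x along it
- rib_knife: spatula, 240 mm long, lying on the table; not part of the job, leave it where it stands. Origin at its underside, x along it
- slip_jar: lidded jar, 76 mm across, 85 mm high; not part of the job, leave it where it stands. Origin at the centre of its underside
There are look-alikes about, which are no part of the job. What is shaped like the part that bears elephant_mid but orange is not meant.

How it is judged:
On the way:
1. the gate of the elephant's hood is drawn off its seat by the fingers, the others being shut (((y of elephant_mid in the frame of extractor above 0.1 m and value of joint gate_left above 0.008 m and contact force between the fingers and gate_left above 3 N and value of joint each of gate_middle, gate_right below 0.006 m) or (y of elephant_mid in the frame of extractor between -0.1 and 0.1 m and value of joint gate_middle above 0.008 m and contact force between the fingers and gate_middle above 3 N and value of joint each of gate_left, gate_right below 0.006 m) or (y of elephant_mid in the frame of extractor below -0.1 m and value of joint gate_right above 0.008 m and contact force between the fingers and gate_right above 3 N and value of joint each of gate_left, gate_middle below 0.006 m))), for 0.1 s.
At the end, for the whole second after the job is handed in: Through the last second the fingers hold (over 6 N) the gate of the elephant's hood, still (under 10 mm/s), at 32 to 48 mm of its 80 mm travel; the other two gates are within 6 mm of shut; the elephant stands upright within 20 mm of where it was (((y of elephant_mid in the frame of extractor above 0.1 m and value of joint gate_left between 0.032 and 0.048 m and velocity of joint gate_left between -0.01 and 0.01 m/s and contact force between the fingers and gate_left above 6 N and value of joint each of gate_middle, gate_right below 0.006 m) or (y of elephant_mid in the frame of extractor between -0.1 and 0.1 m and value of joint gate_middle between 0.032 and 0.048 m and velocity of joint gate_middle between -0.01 and 0.01 m/s and contact force between the fingers and gate_middle above 6 N and value of joint each of gate_left, gate_right below 0.006 m) or (y of elephant_mid in the frame of extractor below -0.1 m and value of joint gate_right between 0.032 and 0.048 m and velocity of joint gate_right between -0.01 and 0.01 m/s and contact force between the fingers and gate_right above 6 N and value of joint each of gate_left, gate_middle below 0.006 m)) and distance of elephant_mid from where it was at the start of the episode below 0.02 m and angle between elephant_mid's own z axis and vertical below 0.15 rad); the arm keeps its last pose, push and grip.
It fails at once if a gate of a hood that the elephant does not stand before is raised by more than 12 mm ((y of elephant_mid in the frame of extractor above 0.1 m and value of joint any of gate_middle, gate_right above 0.012 m) or (y of elephant_mid in the frame of extractor between -0.1 and 0.1 m and value of joint any of gate_left, gate_right above 0.012 m) or (y of elephant_mid in the frame of extractor below -0.1 m and value of joint any of gate_left, gate_middle above 0.012 m)).
It fails at once if a gate is run up past 68 of its 80 mm, towards wide open (value of joint any of gate_left, gate_middle, gate_right above 0.068 m).
It fails at once if the elephant is shifted by more than 20 mm (distance of elephant_mid from where it was at the start of the episode above 0.02 m).
It fails at once if a bystander is shifted by more than 30 mm (distance of any of bowl, vase, rolling_pin, beaker, brush, rib_knife, slip_jar from where it was at the start of the episode above 0.03 m).
It also fails if it takes over 32 s, if anything falls off the work surface, if the arm or the gripper's body presses on something with over 40 N, if the wrist force passes 120 N, or if a joint passes its speed limit or range.

## Working session

There is one attempt and no reset: what is moved stays moved. The work goes in short steps, Python scripts to look and compute and a shell command to move; the robot and the scene stay as the last step left them, time stands still between calls to the robot, and variables do not carry over. Pictures are saved under pics/ and viewed, at most 10 in all, crops included, and the job is handed in when it is done.

```bash
mkdir -p pics
python3 - <<'E'
from cell import observe, viewer, arm
import cv2
for n in ("scene","top"):
    im=viewer.capture(n); cv2.imwrite(f"pics/{n}1.png",im[:,:,::-1])
    p=viewer.camera_params(n); print(n,p)
print(observe()); print(arm.tip_extent)
E
```

```text
scene {'camera_matrix': array([[534.3097781 ,   0.        , 323.4796431 ],
       [  0.        , 534.3097781 , 240.08440396],
       [  0.        ,   0.        ,   1.        ]]), 'R': array([[-0.86683442,  0.49831864, -0.01663189],
       [ 0.42159489,  0.71474734, -0.55802687],
       [-0.2661876 , -0.49072882, -0.82965619]]), 't': array([ 0.45196849, -0.10762512,  1.75910733])}
top {'camera_matrix': array([[592.70448372,   0.        , 310.76458004],
       [  0.        , 592.70448372, 247.91448849],
       [  0.        ,   0.        ,   1.        ]]), 'R': array([[-1.96392415e-02, -9.99807131e-01,  2.43782219e-05],
       [-9.90896261e-01,  1.94609569e-02, -1.33213633e-01],
       [ 1.33187466e-01, -2.64037099e-03, -9.91087346e-01]]), 't': array([0.00868073, 0.52139853, 2.01248749])}
{'time': 0.1, 'joint_positions': array([-1.48756548e+00,  2.59174454e-01,  2.08370900e-02,  1.33367880e+00,
       -8.90527588e-06,  1.41821935e+00]), 'dq': array([ 0.00160672, -0.00135306,  0.00117214,  0.00109623, -0.00302352,
        0.00104238]), 'joint_torque': array([ 5.17340450e-03, -5.56694198e+01,  3.45068550e+01,  1.15913540e-02,
       -1.02313386e-04, -1.34681088e-05]), 'eef_pos': array([ 0.12848345, -0.53456662,  0.25570542]), 'tcp_rot': array([-6.09703806e-04,  9.93057197e-01,  1.17630913e-01,  1.66934585e-05]), 'force': array([-0.16329681, -0.05624764, -0.62903769]), 'ft_torque': array([-0.00160862, -0.02772562, -0.02167242]), 'grasp_force': 0.0, 'opening': 0.9965228517025595}
0.025
```

View pics/scene1.png

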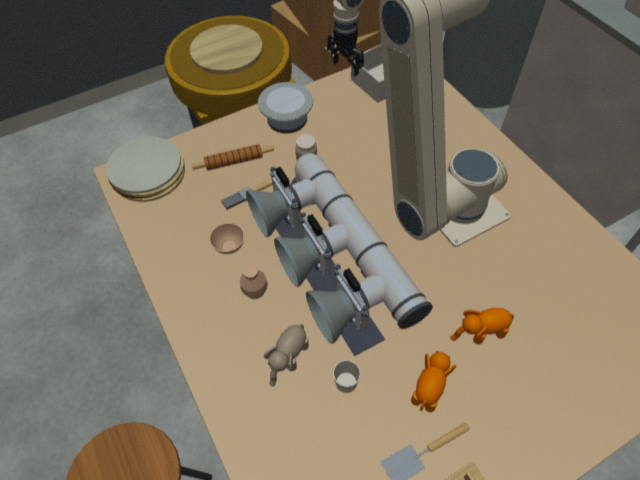

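View pics/top1.png

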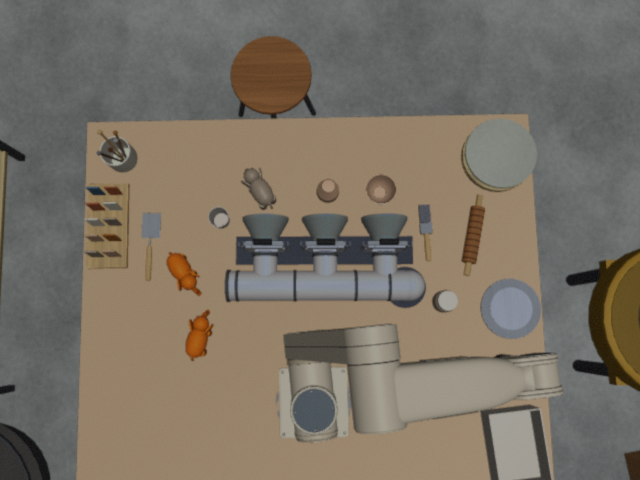

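The grey elephant (top view, about (260,187)) stands in front of the left hood, whose mouth is at about (265,222). The orange elephants are decoys. I'll zoom in on the gate handles next.

Run:
```python
import cv2
a=cv2.imread("pics/top1.png")[200:280,225:425]; b=cv2.imread("pics/scene1.png")[160:310,250:380]
cv2.imwrite("pics/c1.png",cv2.resize(a,None,fx=4,fy=4,interpolation=2))
cv2.imwrite("pics/c2.png",cv2.resize(b,None,fx=4,fy=4,interpolation=2))
```

```text
(no output)
```

View pics/c1.png

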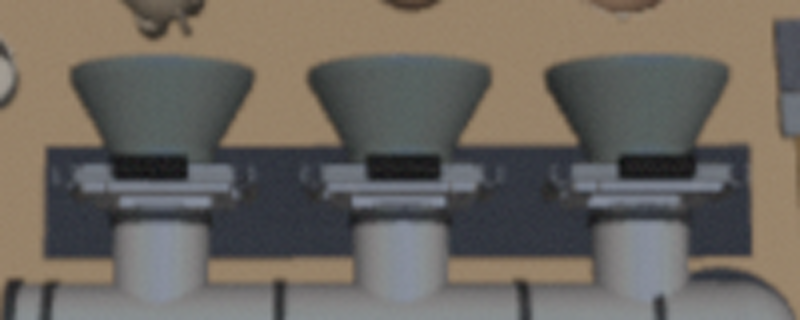

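View pics/c2.png

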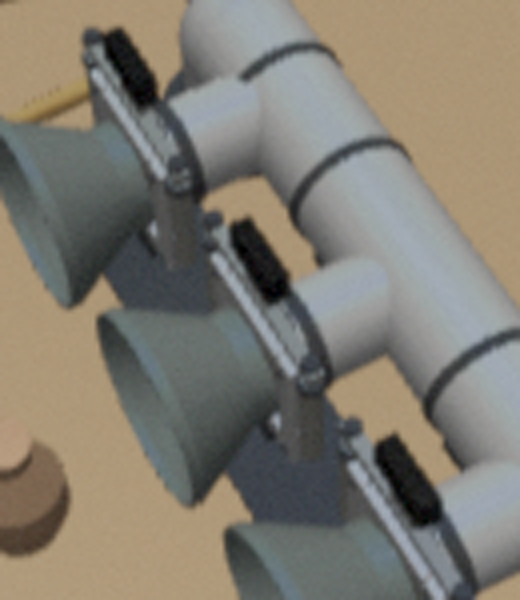

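The three black handle bars are centred at top-view pixels (262.5,241.8), (326,241.5) and (389.2,241.5). The row lies nearly along world y.

```bash
cat > h.py <<'E'
import numpy as np
from cell import observe, viewer, arm
from scipy.spatial.transform import Rotation as Ro
def back(name,uv,z,p=None):
    p=p or viewer.camera_params(name); R,t=p["R"],p["t"]
    d=R.T@np.linalg.solve(p["camera_matrix"],[*uv,1.]); c=-R.T@t
    return c+d*(z-c[2])/d[2]
def plan(goal,yaw_x):
    """shift (cm) and turn to bring the TCP to goal, pointing down, tool x at yaw_x"""
    s=observe(); q=s["tcp_rot"]; R=Ro.from_quat([*q[1:],q[0]])
    T=Ro.from_matrix(np.c_[[np.cos(yaw_x),np.sin(yaw_x),0],[np.sin(yaw_x),-np.cos(yaw_x),0],[0,0,-1]])
    print("shift cm",(R.inv().apply(np.array(goal)-s["eef_pos"])*100).round(2),"turn",(R.inv()*T).as_rotvec().round(3),
      "t",s["time"],"pos",s["eef_pos"].round(4),"F",s["force"].round(1),"open",round(s["opening"],3),"grip",round(s["grasp_force"],1))
E
python3 - <<'E'
from h import *
G=[back("top",u,.225) for u in ((262.5,241.8),(326,241.5),(389.2,241.5))]
for g in G: print(g.round(3))
S=[back("scene",u,.225) for u in ((250+407/4,160+480/4),(250+260/4,160+260/4),(250+131/4,160+67/4))]
for g in S: print("scene",g.round(3))
print("eleph",back("top",(260,188),.055).round(3), "scene",back("scene",(287,348),.055).round(3))
d=G[0]-G[2]; yaw=np.arctan2(-d[0],d[1]); print("yaw",yaw)
g=(G[0]+S[0])/2
plan([g[0],g[1],.36],np.pi/2+yaw)
E
```

```text
[0.518 0.15  0.225]
[ 0.515 -0.049  0.225]
[ 0.511 -0.247  0.225]
scene [0.525 0.158 0.225]
scene [ 0.521 -0.039  0.225]
scene [ 0.518 -0.236  0.225]
eleph [0.732 0.17  0.055] scene [0.73  0.169 0.055]
yaw -0.01724450033331357
shift cm [ 54.32 -57.77 -10.35] turn [-1.000e-03 -1.000e-03 -1.318e+00] t 0.1 pos [ 0.1285 -0.5346  0.2557] F [-0.2 -0.1 -0.6] open 0.997 grip 0.0
```

The elephant is at y≈0.17 and the left grip at about (0.521, 0.154), so it's the left gate. I'll rise first, then sweep over.

```bash
python3 -m creep '[{"z":-4},{"z":-8},{"z":-10.3,"x":2,"y":-2},{"z":-10.3,"x":4.5,"y":-4.8,"az":-0.11},{"z":-10.3,"x":7,"y":-7.4,"az":-0.22}]'; python3 -c "
from h import *
plan([.521,.154,.36],1.554)"
```

```text
shift cm [ 54.25 -57.79 -10.35] turn [-1.000e-03 -1.000e-03 -1.318e+00] t 0.1 pos [ 0.1285 -0.5346  0.2557] F [-0.2 -0.1 -0.6] open 0.997 grip 0.0invalid input at $[0]: expected keys jaw, x, y, z, ax, ay, az
```

All seven keys are required in every row.

```bash
python3 -m creep '[{"jaw":8.5,"x":0,"y":0,"z":-4,"ax":0,"ay":0,"az":0},{"jaw":8.5,"x":0,"y":0,"z":-8,"ax":0,"ay":0,"az":0},{"jaw":8.5,"x":2,"y":-2,"z":-10.3,"ax":0,"ay":0,"az":0},{"jaw":8.5,"x":4.5,"y":-4.8,"z":-10.3,"ax":0,"ay":0,"az":-0.11},{"jaw":8.5,"x":7,"y":-7.4,"z":-10.3,"ax":0,"ay":0,"az":-0.22}]'; python3 -c "
from h import *
plan([.521,.154,.36],1.554)"
```

```text
time: 0.52
eef_pos: [0.1794, -0.4461, 0.36]
tcp_rot: [0.001, 0.974, 0.227, 0.0]
force: [1.6, 0.7, -0.6]
opening: 0.999
grasp_force: 0.0
shift cm [ 57.21 -38.66  -0.07] turn [ 1.000e-03  1.000e-03 -1.095e+00] t 0.5167 pos [ 0.1794 -0.4461  0.36  ] F [ 1.6  0.7 -0.6] open 0.999 grip 0.0
```

```bash
python3 -m creep '[{"jaw":8.5,"x":57.2,"y":-38.7,"z":0,"ax":0,"ay":0,"az":-1.09},{"jaw":8.5,"x":57.2,"y":-38.7,"z":0,"ax":0,"ay":0,"az":-1.09},{"jaw":8.5,"x":57.2,"y":-38.7,"z":0,"ax":0,"ay":0,"az":-1.09},{"jaw":8.5,"x":57.2,"y":-38.7,"z":0,"ax":0,"ay":0,"az":-1.09},{"jaw":8.5,"x":57.2,"y":-38.7,"z":0,"ax":0,"ay":0,"az":-1.09}]'; python3 -c "
from h import *
plan([.521,.154,.36],1.554)"
```

```text
time: 0.93
eef_pos: [0.2831, -0.2638, 0.3592]
tcp_rot: [-0.0, 0.856, 0.517, 0.0]
force: [1.2, 0.5, 0.2]
opening: 0.995
grasp_force: 0.0
shift cm [48.05  1.6  -0.08] turn [ 0.    -0.    -0.468] t 0.9333 pos [ 0.2831 -0.2638  0.3592] F [1.2 0.5 0.2] open 0.995 grip 0.0
```

```bash
python3 -m creep '[{"jaw":8.5,"x":48,"y":1.6,"z":0,"ax":0,"ay":0,"az":-0.47},{"jaw":8.5,"x":48,"y":1.6,"z":0,"ax":0,"ay":0,"az":-0.47},{"jaw":8.5,"x":48,"y":1.6,"z":0,"ax":0,"ay":0,"az":-0.47},{"jaw":8.5,"x":48,"y":1.6,"z":0,"ax":0,"ay":0,"az":-0.47},{"jaw":8.5,"x":48,"y":1.6,"z":0,"ax":0,"ay":0,"az":-0.47}]'; python3 -c "
from h import *
plan([.521,.154,.36],1.554)"
```

```text
time: 1.35
eef_pos: [0.3872, -0.0831, 0.3593]
tcp_rot: [0.0, 0.712, 0.702, 0.0]
force: [1.2, -1.7, 0.6]
opening: 0.997
grasp_force: 0.0
shift cm [23.9  13.04 -0.07] turn [0.    0.    0.003] t 1.35 pos [ 0.3872 -0.0831  0.3593] F [ 1.2 -1.7  0.6] open 0.997 grip 0.0
```

```bash
python3 -m creep '[{"jaw":8.5,"x":23.9,"y":13,"z":0,"ax":0,"ay":0,"az":0},{"jaw":8.5,"x":23.9,"y":13,"z":0,"ax":0,"ay":0,"az":0},{"jaw":8.5,"x":23.9,"y":13,"z":0,"ax":0,"ay":0,"az":0},{"jaw":8.5,"x":23.9,"y":13,"z":0,"ax":0,"ay":0,"az":0},{"jaw":8.5,"x":23.9,"y":13,"z":0,"ax":0,"ay":0,"az":0}]'; python3 -m creep '[{"jaw":8.5,"x":5,"y":2.7,"z":0,"ax":0,"ay":0,"az":0},{"jaw":8.5,"x":5,"y":2.7,"z":0,"ax":0,"ay":0,"az":0},{"jaw":8.5,"x":5,"y":2.7,"z":0,"ax":0,"ay":0,"az":0}]'
python3 - <<'E'
from h import *
import cv2
plan([.521,.154,.36],1.554)
p=viewer.camera_params("wrist"); im=viewer.capture("wrist")[:,:,::-1]
cv2.imwrite("pics/w1.png",im)
np.save("w1.npy",p,allow_pickle=True)
q=p["R"]@np.array([.521,.154,.225])+p["t"]; print((p["camera_matrix"]@q/q[2])[:2])
E
```

```text
time: 1.77
eef_pos: [0.4905, 0.0981, 0.3591]
tcp_rot: [-0.0, 0.714, 0.7, -0.0]
force: [1.5, -1.0, 0.2]
opening: 1.0
grasp_force: 0.0
time: 2.02
eef_pos: [0.5193, 0.1483, 0.3576]
tcp_rot: [-0.001, 0.713, 0.701, -0.001]
force: [-0.1, -1.1, -0.6]
opening: 0.995
grasp_force: 0.0
shift cm [ 0.58  0.16 -0.24] turn [-0.002 -0.     0.   ] t 2.0167 pos [0.5193 0.1483 0.3576] F [-0.1 -1.1 -0.6] open 0.995 grip 0.0
[324.20692805 227.15714049]
```

View pics/w1.png

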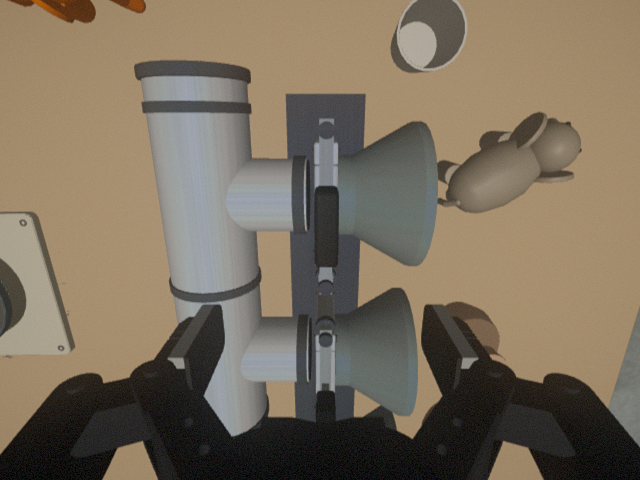

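The wrist view shows the left gate's black bar at x 315–339, y 187–267, centred at (327,227). The prediction was (324,227). The elephant stands before this hood.

Run:
```python
from h import *
p=np.load("w1.npy",allow_pickle=True).item()
g=back("wrist",(327,227),.226,p); print(g, back("wrist",(327,187),.228,p)-back("wrist",(327,267),.228,p))
plan([g[0],g[1],.22],1.554)
```

```text
[0.52309445 0.15439463 0.226     ] [0.00078382 0.06212711 0.        ]
shift cm [ 0.78  0.48 13.8 ] turn [-0.002  0.    -0.   ] t 2.0667 pos [0.5185 0.1467 0.358 ] F [ 0.1  0.3 -0.2] open 0.997 grip 0.0
```

```bash
python3 -m creep '[{"jaw":8.5,"x":0.7,"y":0.4,"z":2,"ax":0,"ay":0,"az":0},{"jaw":8.5,"x":0.7,"y":0.4,"z":5,"ax":0,"ay":0,"az":0},{"jaw":8.5,"x":0.7,"y":0.4,"z":7,"ax":0,"ay":0,"az":0},{"jaw":8.5,"x":0.7,"y":0.4,"z":8,"ax":0,"ay":0,"az":0},{"jaw":8.5,"x":0.7,"y":0.4,"z":8,"ax":0,"ay":0,"az":0}]'; python3 -c "
from h import *
plan([.523,.1545,.22],1.554)"
```

```text
time: 2.48
eef_pos: [0.5211, 0.1511, 0.2776]
tcp_rot: [-0.001, 0.715, 0.7, -0.001]
force: [-0.0, 0.6, -0.1]
opening: 0.99
grasp_force: 0.0
shift cm [0.35 0.2  5.76] turn [-0.003  0.001 -0.004] t 2.4833 pos [0.5211 0.1511 0.2776] F [-0.   0.6 -0.1] open 0.99 grip 0.0
```

```bash
python3 -m creep '[{"jaw":8.5,"x":0.3,"y":0.2,"z":1.5,"ax":0,"ay":0,"az":0},{"jaw":8.5,"x":0.3,"y":0.2,"z":3,"ax":0,"ay":0,"az":0},{"jaw":8.5,"x":0.3,"y":0.2,"z":4.5,"ax":0,"ay":0,"az":0},{"jaw":8.5,"x":0.3,"y":0.2,"z":5.7,"ax":0,"ay":0,"az":0},{"jaw":8.5,"x":0.3,"y":0.2,"z":5.7,"ax":0,"ay":0,"az":0}]'; python3 -m creep '[{"jaw":4,"x":0,"y":0,"z":0,"ax":0,"ay":0,"az":0},{"jaw":4,"x":0,"y":0,"z":0,"ax":0,"ay":0,"az":0},{"jaw":4,"x":0,"y":0,"z":0,"ax":0,"ay":0,"az":0}]' 80;  python3 - <<'E'
from h import *
import cv2
plan([.523,.1545,.22],1.554)
cv2.imwrite("pics/w2.png",viewer.capture("wrist")[:,:,::-1])
E
```

```text
time: 2.9
eef_pos: [0.5239, 0.1544, 0.2217]
tcp_rot: [-0.0, 0.714, 0.7, -0.001]
force: [0.4, -0.2, -0.4]
opening: 0.995
grasp_force: 0.0
time: 3.15
eef_pos: [0.5249, 0.1549, 0.2238]
tcp_rot: [0.001, 0.714, 0.7, 0.001]
force: [0.3, 0.8, -1.2]
opening: 0.601
grasp_force: 0.0
shift cm [-0.05 -0.19  0.38] turn [ 0.002 -0.    -0.003] t 3.15 pos [0.5249 0.1549 0.2238] F [ 0.3  0.8 -1.2] open 0.601 grip 0.0
```

View pics/w2.png

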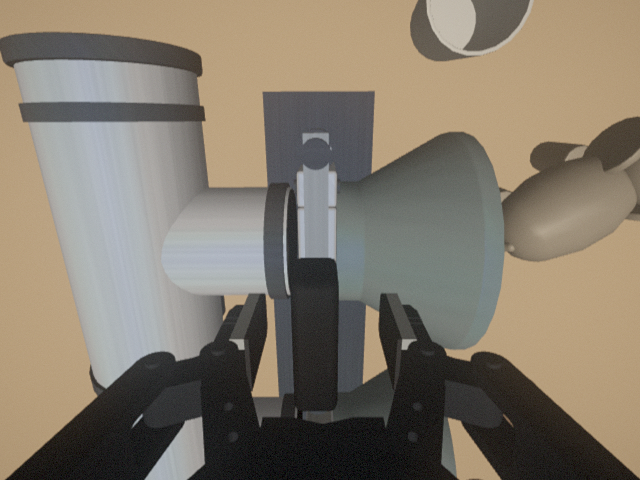

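The bar (x 293–337, y 258–410) lies between the open pads (inner faces x≈255 and 390), about 3 mm off centre. I'll centre on it and close.

```bash
python3 -m creep '[{"jaw":4,"x":0,"y":-0.2,"z":0.3,"ax":0,"ay":0,"az":0},{"jaw":3,"x":0,"y":-0.2,"z":0.3,"ax":0,"ay":0,"az":0},{"jaw":2.4,"x":0,"y":-0.2,"z":0.3,"ax":0,"ay":0,"az":0},{"jaw":1.5,"x":0,"y":-0.2,"z":0.3,"ax":0,"ay":0,"az":0},{"jaw":1,"x":0,"y":-0.2,"z":0.3,"ax":0,"ay":0,"az":0}]' 80; python3 -m creep '[{"jaw":0,"x":0,"y":0,"z":0,"ax":0,"ay":0,"az":0},{"jaw":0,"x":0,"y":0,"z":0,"ax":0,"ay":0,"az":0},{"jaw":0,"x":0,"y":0,"z":0,"ax":0,"ay":0,"az":0},{"jaw":0,"x":0,"y":0,"z":0,"ax":0,"ay":0,"az":0}]' 80
```

```text
time: 3.62
eef_pos: [0.5218, 0.1552, 0.2195]
tcp_rot: [-0.0, 0.714, 0.7, -0.0]
force: [-4.1, -0.6, 3.8]
opening: 0.2
grasp_force: 78.1
time: 3.95
eef_pos: [0.5218, 0.1551, 0.2195]
tcp_rot: [-0.0, 0.714, 0.7, -0.0]
force: [-5.3, -0.1, 6.5]
opening: 0.199
grasp_force: 78.3
```

```bash
python3 -m creep '[{"jaw":0,"x":0,"y":0,"z":-0.3,"ax":0,"ay":0,"az":0},{"jaw":0,"x":0,"y":0,"z":-0.8,"ax":0,"ay":0,"az":0},{"jaw":0,"x":0,"y":0,"z":-1.3,"ax":0,"ay":0,"az":0},{"jaw":0,"x":0,"y":0,"z":-1.8,"ax":0,"ay":0,"az":0},{"jaw":0,"x":0,"y":0,"z":-2.2,"ax":0,"ay":0,"az":0}]'; python3 -m creep '[{"jaw":0,"x":0,"y":0,"z":-0.4,"ax":0,"ay":0,"az":0},{"jaw":0,"x":0,"y":0,"z":-0.8,"ax":0,"ay":0,"az":0},{"jaw":0,"x":0,"y":0,"z":-1.2,"ax":0,"ay":0,"az":0},{"jaw":0,"x":0,"y":0,"z":-1.6,"ax":0,"ay":0,"az":0},{"jaw":0,"x":0,"y":0,"z":-1.8,"ax":0,"ay":0,"az":0}]'; python3 -m creep '[{"jaw":0,"x":0,"y":0,"z":0,"ax":0,"ay":0,"az":0},{"jaw":0,"x":0,"y":0,"z":0,"ax":0,"ay":0,"az":0},{"jaw":0,"x":0,"y":0,"z":0,"ax":0,"ay":0,"az":0},{"jaw":0,"x":0,"y":0,"z":0,"ax":0,"ay":0,"az":0},{"jaw":0,"x":0,"y":0,"z":0,"ax":0,"ay":0,"az":0}]'
python3 - <<'E'
from h import *
import cv2
im=viewer.capture("scene")[220:345,290:400,::-1]
cv2.imwrite("pics/s2.png",cv2.resize(im,None,fx=4.7,fy=4.7,interpolation=2))
cv2.imwrite("pics/w3.png",viewer.capture("wrist")[:,:,::-1])
E
```

```text
time: 4.37
eef_pos: [0.5219, 0.1551, 0.2413]
tcp_rot: [-0.001, 0.714, 0.7, -0.001]
force: [-3.8, 0.8, -10.3]
opening: 0.197
grasp_force: 78.1
time: 4.78
eef_pos: [0.5218, 0.1551, 0.2594]
tcp_rot: [-0.0, 0.714, 0.7, -0.0]
force: [-6.5, -0.0, -10.8]
opening: 0.196
grasp_force: 78.2
time: 5.2
eef_pos: [0.5218, 0.1551, 0.2591]
tcp_rot: [-0.0, 0.714, 0.7, -0.0]
force: [-5.6, 1.7, -10.2]
opening: 0.196
grasp_force: 78.3
```

View pics/s2.png

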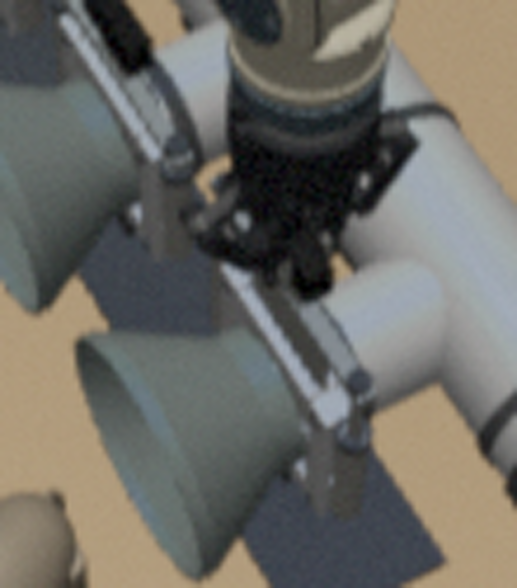

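View pics/w3.png

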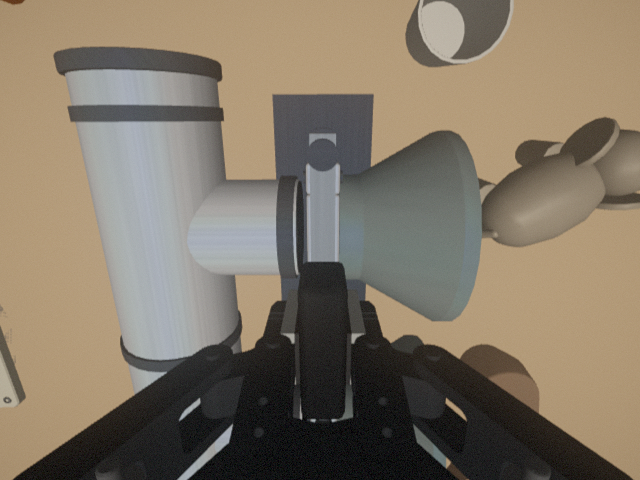

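Both views show the left gate raised with its bar firmly between the pads (wrist view, x 303–347). TCP rise is 39.6 mm and the vertical pull is about 10–11 N, which fits half travel. The elephant hasn't moved and the middle gate is still down.

```bash
python3 -c "
from cell import arm
print(arm.sign_off())"
```

```text
the job is handed in; nothing more can be done
None
```

I handed the job in with the gripper holding the left gate, the one behind the elephant, about 40 mm up (half its travel); the elephant was not touched and the other two gates were left alone. I got no verdict back.

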